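# Hold the mill's collar on the spindle flat

## Task

The crank is off the green hand mill. Grip the bare upright spindle and turn it until its single red-marked flat squarely faces the collar's brass thumbscrew, with the collar still down; then grip the collar, lift it straight up until the thumbscrew is halfway up the flat, and finish while still holding it there, at rest and not letting go, so that I can tighten the screw. Leave the things round the mill where they are.

Things in the scene. Friction and masses are not known exactly. Their poses are not given: they have to be found in the camera images.
- mill: Hand mill, fixed to the worktop: round wooden foot 120 mm across, green drum, steel cap; its cap is 90 mm above the worktop (brass boss to 96 mm). Origin under its centre on the worktop, z up along the spindle's axis, its -x axis points to the side on which the collar's thumbscrew stands (the little drawer is on that side too).
- spindle_turn (a joint): Turn of the spindle about its upright axis, rad, counterclockwise from above; 0 or any whole turn (6.283): the flat faces the thumbscrew. No stops, turns endlessly either way and stays where it is left (stiff, 0.06 N m). It starts with the flat well away from the screw, between 1 and 5.28.
- spindle_flat (a point): Middle of the spindle's flat, 143 mm above the worktop. It turns with the spindle: its -x axis points straight out of the flat. Steel spindle: round, 20 mm diameter, from 128 to 158 mm above the worktop, with one flat over this whole length, 5 mm off the axis (so 15 mm thick across the flat, 20 mm elsewhere); the flat is red. Below 128 mm a round neck of 10 mm.
- spindle_end (a point): Centre of the spindle's top end, 158 mm above the worktop, on the axis; a short red line on the end points from the centre to the flat. The orientation is that of the spindle.
- collar_lift (a joint): Rise of the collar above its rest on the boss, m, 0 to 0.036. It slides up and down only (two guide pins keep it from turning) and sinks back when let go. At 0.025 the screw is halfway up the flat. The screw is backed off, so the collar slides freely whichever way the flat faces: line up the flat first.
- collar_grip (a point): Point on the collar's axis at the height of the screw, 22 mm above the collar's underside, 118 mm above the worktop when down. Dark steel collar round the spindle, 44 mm diameter, 30 mm high (96 to 126 mm above the worktop when down), 0.15 kg. Axes as the mill's.
- screw (a point): Middle of the brass thumbscrew's head, 35.5 mm from the axis, at the same height as collar_grip; head 14 mm diameter and 9 mm long, stem 6 mm. The screw stands out from the collar along -x; grip the collar across, along y, clear of the screw.
- crank: The mill's crank, lying loose: steel bar 110 mm with a wooden knob. Bystander.
- salt_shaker: Salt shaker, 44x44x90 mm, loose. Bystander; origin under its centre.
- spice_4: Spice jar with a dark lid, 41x41x105 mm, loose. Bystander.
- kitchen_timer: White and mint wind-up timer, 71x71x58 mm, loose. Bystander.
- garlic_press: Garlic press, 48x188x24 mm, loose. Bystander.

How it is judged:
By the outcome, as a careful person would: the job done as asked, in the order asked, and still so for the second after the job is handed in, while the arm keeps its last pose, push and grip.
It also fails if it takes over 69 s, if anything falls off the work surface, if the arm or the gripper's body presses on something with over 40 N, if the wrist force passes 120 N, or if a joint passes its speed limit or range.

## Robot

A 6-joint arm with a two-finger parallel gripper is mounted at the origin on a cart in front of the work surface, level with it; the furniture and walls round the work are solid. World frame = base frame: x ahead of the robot, y to its left, z up, the work surface at z = 0. Lengths are in m, angles in rad, forces in N, time in s.
With the tool pointing down it reaches from about 0.35 to 0.975 m from the base axis. Payload 4.9 kg.
Tool frame: the origin (TCP) lies midway between the tips of the shut fingers; the grasp point (between the pads) lies behind it (manip.grasp_offset is the y of the grasp point in the tool frame, in m); y points along the fingers, z is the direction in which the jaws open and shut, and the axes are right-handed (so a half turn about y gives the same grasp; the last joint's range is limited). The gripper opens to 85 mm and grips with 20 to 120 N. Pads are 22 mm wide; open, the fingers measure 114 mm over their backs; the gripper's body (76 mm by 85 mm) begins 54 mm behind the grasp point. The pads swing forward as they close: fully open they stand 13 mm farther back than shut.
Start: joints at [-1.329, 0.053, 1.613, -0, 1.476, -0.119], TCP at [0.221, -0.585, 0.231] pointing down, gripper open.
Joint ranges: [-3.01, 3.01], [-1.01, 2.22], [0.06, 2.58], [-1.02, 4.17], [0.09, 2.62], [-3.14, 3.14]. Speed limits (rad/s): [2.57, 2.57, 3.14, 3.14, 3.14, 3.14].

## Interface

Orientations are given as a unit quaternion [w, x, y, z].
In Python, from plant import manip gives the robot as it stands. The module is installed in compiled form; this text tells all that it offers.
- The arm moves only by the shell command python3 -m jog 'ROWS'. ROWS is a JSON object of lists of equal length, an entry for each row: "offset": the shift along the world's x, y, z in units of 50 mm (1.0 is 50 mm), a list of three; "angular": the turn, a rotation vector about the world's x, y, z in units of 6 degrees (1.0 is 6 degrees), a list of three; "jaw": the finger opening in mm, from 0 to 85.4. In form: {"offset": [[tx, ty, tz], ...], "angular": [[ax, ay, az], ...], "jaw": [jaw, ...]}. A call has 1 to 12 rows; each row shifts and turns the commanded pose from where the row before left it; what a row does not reach is not made up. A row lasts 1/10 s, in which the tool goes at most 50 mm and 8.59 degrees, less where a joint would pass 70% of its speed; a pose out of reach is approached as far as the arm can. A call is refused whole if a number of a shift passes 1 or a number of a turn 1, either way. A call with a gripper value outside its range is refused whole. The fingers move at their own pace and stop on an object; the grip force is fixed at half the most. Time passes only in rows, so rows that do not move let the fingers close. It gives the time, the measured TCP pose, the force and the opening at its end, in the units of the state.
- manip.state(): the state, without advancing time (a new reading comes with each control period).
- manip.grab_frame(name): name is "side" or "top" or "wrist"; returns the picture (420x560x3 uint8, blue, green, red); there is no depth.
- manip.camera_model(name): a dict with "fx", "fy", "cx", "cy" (pixels), "rvec" (rotation vector, rad) and "tvec" (3), from world to camera coordinates, as OpenCV has them; the wrist camera has in their place "mount" (4x4, takes a point from camera to tool coordinates, whose origin is the TCP and whose axes are the tool frame's). Camera axes: x right, y down, z forward; pixel columns grow to the right and rows downward; lengths in m; the calibration is good to about 2 mm. A picture is of the moment at which its call begins: read the wrist's pose just before it. camera_model takes no time and is no camera call.
- manip.job_done(): hands the job in, once; it reports no verdict.
The state is a dict: "time": time; "joint_pos": joint angles; "joint_vel": joint speeds; "joint_efforts": joint torques, N m; "tool_pos": TCP position; "tool_rot": TCP orientation; "contact_force": force on the tool from outside, world axes, zero at the start; "ft_torque": the same for the moment, N m; "gripper_width": opening from 0.0 (shut) to 1.0 (fully open).
Only numpy, scipy, OpenCV 4.12 (cv2) and the standard library are available. Lean on these libraries where they do the work, as an engineer would, in place of code of your own. Each camera call takes 0.05 s, during which the arm holds its last target.

## Working session

There is one attempt and no reset: what is moved stays moved. The work goes in short steps, Python scripts to look and compute and a shell command to move; the robot and the scene stay as the last step left them, time stands still between calls to the robot, and variables do not carry over. Pictures are saved under pics/ and viewed, and the job is handed in when it is done.

```bash
mkdir -p pics
python3 - <<'E'
from plant import manip
import cv2
for n in("side","top","wrist"):
    s=manip.state(); im=manip.grab_frame(n); cv2.imwrite(f"pics/{n}0.png",im)
    c=manip.camera_model(n); print(n,{k:(v.tolist() if hasattr(v,'tolist') else v) for k,v in c.items()})
print(s, manip.grasp_offset)
E
```

```text
side {'fx': 445.23835683904986, 'fy': 445.23835683904986, 'cx': 276.91340873913055, 'cy': 210.21827249448083, 'rvec': [0.09983299907112426, -2.668886236952558, 1.6315244630920291], 'tvec': [0.549704453581487, 0.15260571265692144, 0.9488728218773061]}
top {'fx': 432.43237799933013, 'fy': 432.43237799933013, 'cx': 280.8348224280748, 'cy': 214.93892254996842, 'rvec': [2.17143516294804, -2.1773417613625488, 0.06839688562095653], 'tvec': [-0.05353606864408266, 0.5503444481133516, 1.0794044355963461]}
wrist {'fx': 326.08848403984064, 'fy': 326.08848403984064, 'cx': 283.9467830500301, 'cy': 214.02033426713413, 'mount': [[0.0006409532529935479, 0.9531368960836079, 0.3025386694342248, -0.07737623539844365], [-0.0016675938740850164, -0.30253729215754793, 0.9531360899602154, -0.14284317694890472], [0.999998404153525, -0.0011154273092276305, 0.001395532987513256, 0.0003480944070242131], [0.0, 0.0, 0.0, 1.0]]}
{'time': 0.1, 'joint_pos': array([-1.32904378e+00,  5.32978598e-02,  1.61412124e+00, -1.98825155e-05,
        1.47602100e+00, -1.19005287e-01]), 'joint_vel': array([-0.00154884, -0.00116881, -0.00360253, -0.00039271,  0.00101707,
        0.000164  ]), 'joint_efforts': array([ 6.10721713e-05, -3.94901133e+01, -3.71364319e+01, -1.06621492e-04,
        3.87253094e-03,  2.59578918e-06]), 'tool_pos': array([ 0.22047296, -0.58422909,  0.23020279]), 'tool_rot': array([ 0.12681018, -0.12690427,  0.69628562, -0.6949826 ]), 'contact_force': array([0.26466055, 0.39396758, 0.13830693]), 'ft_torque': array([ 0.06345798, -0.00667528, -0.04076592]), 'gripper_width': 1.0009740006880183} -0.0187
```

View pics/side0.png

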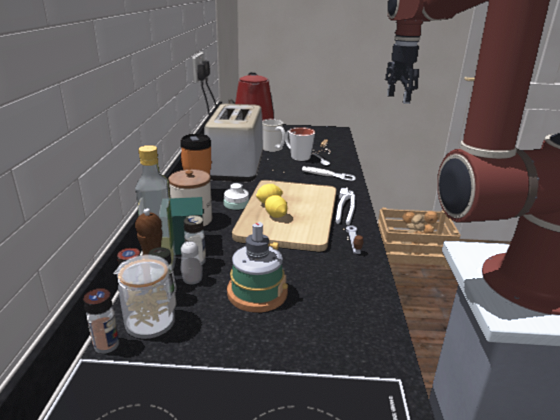

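View pics/top0.png

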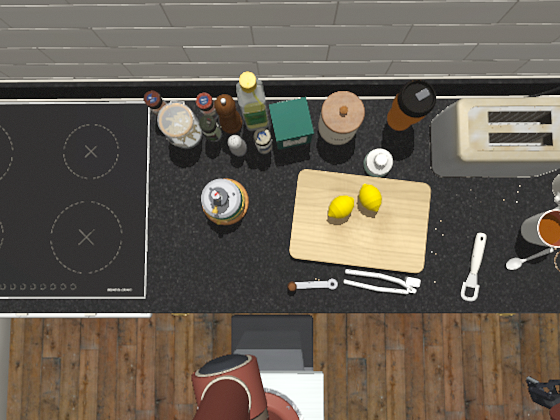

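View pics/wrist0.png

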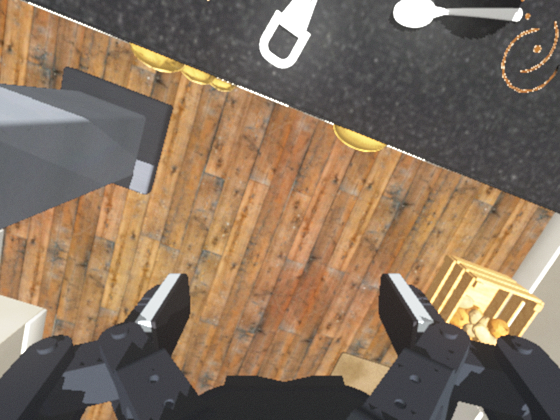

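```bash
cat > h.py <<'E'
import numpy as np, cv2
from scipy.spatial.transform import Rotation as R
from plant import manip
def quat(q): return R.from_quat([q[1],q[2],q[3],q[0]])
def cam(n,s=None):
    c=manip.camera_model(n); K=np.array([[c['fx'],0,c['cx']],[0,c['fy'],c['cy']],[0,0,1]])
    if n!='wrist':
        Rm=cv2.Rodrigues(np.array(c['rvec'],float))[0]; t=np.array(c['tvec'],float)
    else:
        T=np.eye(4);T[:3,:3]=quat(s['tool_rot']).as_matrix();T[:3,3]=s['tool_pos']
        M=np.linalg.inv(T@np.array(c['mount'])); Rm=M[:3,:3];t=M[:3,3]
    return K,Rm,t
def ray(C,uv):
    K,Rm,t=C; d=Rm.T@np.linalg.inv(K)@np.array([uv[0],uv[1],1.]); return -Rm.T@t,d/np.linalg.norm(d)
def proj(C,P):
    K,Rm,t=C; p=K@(Rm@np.asarray(P,float)+t); return p[:2]/p[2]
def atz(C,uv,z):
    o,d=ray(C,uv); return o+d*(z-o[2])/d[2]
def tri(a,b):
    A=np.zeros((3,3));v=np.zeros(3);rs=[a,b]
    for o,d in rs:
        P=np.eye(3)-np.outer(d,d);A+=P;v+=P@o
    x=np.linalg.solve(A,v); return x,[np.linalg.norm((np.eye(3)-np.outer(d,d))@(x-o)) for o,d in rs]
def crop(im,u0,v0,u1,v1,k,name):
    cv2.imwrite(name,cv2.resize(im[v0:v1,u0:u1],None,fx=k,fy=k,interpolation=cv2.INTER_CUBIC))
def shot(n,name):
    s=manip.state(); im=manip.grab_frame(n); cv2.imwrite('pics/'+name+'.png',im)
    import pickle; pickle.dump(s,open('pics/'+name+'.pkl','wb')); return s,im
E
python3 - <<'E'
from h import *
crop(cv2.imread('pics/side0.png'),210,210,310,310,6,'pics/side0c.png')
crop(cv2.imread('pics/top0.png'),180,160,270,240,7,'pics/top0c.png')
E
```

```text
(no output)
```

View pics/side0c.png

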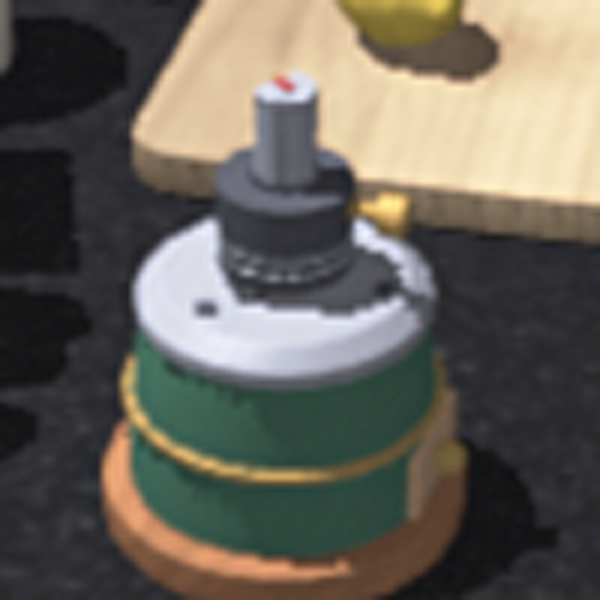

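View pics/top0c.png

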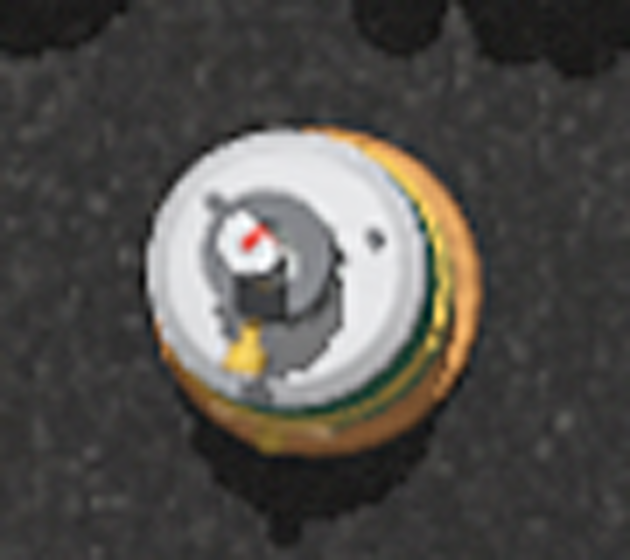

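Run:
```python
from h import *
S=cam('side');T=cam('top')
def both(a,b): 
    x,e=tri(ray(S,a),ray(T,b)); print(np.round(x,4),np.round(e,4)); return x
sp=both((210+287/6,210+88/6),(180+248/7,160+242/7))
sc=both((210+398/6,210+212/6),(180+244/7,160+355/7))
d=sc-sp; print(np.degrees(np.arctan2(d[1],d[0])),np.hypot(*d[:2]))
c=sp[:2]
f=atz(T,(180+266/7,160+228/7),.158)-atz(T,(180+248/7,160+242/7),.158);print(f,np.degrees(np.arctan2(f[1],f[0])))
f=atz(S,(210+277/6,210+80/6),.158)-atz(S,(210+288/6,210+88/6),.158);print(f,np.degrees(np.arctan2(f[1],f[0])))
print('camT',-T[1].T@T[2],'camS',-S[1].T@S[2])
for n,uv in dict(crank=(313,285),salt=(235,150),press=(385,282)).items(): print(n,atz(T,uv,0.02))
s=manip.state(); print(quat(s['tool_rot']).as_matrix())
```

```text
[0.5852 0.0897 0.1558] [0.0008 0.0008]
[0.5509 0.0971 0.1178] [0.0021 0.0021]
167.90061379071906 0.035095126049654445
[ 0.00448939 -0.00573315  0.        ] -51.93697641936314
[ 0.00386722 -0.00470338  0.        ] -50.57221434730739
camT [ 0.46447744 -0.07148956  1.11803802] camS [0.51469029 0.80723835 0.55613243]
crank [ 0.37344031 -0.13546707  0.02      ]
salt [0.71883247 0.06297151 0.02      ]
press [ 0.38073533 -0.3158979   0.02      ]
[[-9.35622169e-01 -3.76606182e-04  3.53002853e-01]
 [-3.53002998e-01  1.56293895e-03 -9.35620885e-01]
 [-1.99361300e-04 -9.99998708e-01 -1.59526344e-03]]
```

```bash
python3 -m jog '{"offset":[[0.22,0.41,0.04],[0.22,0.41,0.04],[0.22,0.41,0.04],[0.22,0.41,0.04],[0.22,0.41,0.04],[0.22,0.41,0.04],[0.22,0.41,0.04],[0.22,0.41,0.04],[0.22,0.41,0.04],[0.22,0.41,0.04],[0.22,0.41,0.04]],"angular":[[0,0,1],[0,0,1],[0,0,1],[0,0,1],[0,0,1],[0,0,1],[0,0,1],[0,0,1],[0,0,1],[0,0,1],[0,0,1]],"jaw":[85,85,85,85,85,85,85,85,85,85,85]}'; python3 -c "from plant import manip;print(manip.state()['joint_pos'])"
```

```text
time: 1.25
tool_pos: [0.3418, -0.3582, 0.253]
tool_rot: [0.486, -0.486, 0.513, -0.513]
contact_force: [0.7, -0.5, 0.5]
gripper_width: 0.994
[-9.59182430e-01 -2.77345676e-01  1.88085424e+00  2.68007686e-05
  1.53861655e+00 -9.05293941e-01]
```

```bash
python3 -m jog '{"offset":[[0.22,0.41,0.04],[0.22,0.41,0.04],[0.22,0.41,0.04],[0.22,0.41,0.04],[0.22,0.41,0.04],[0.22,0.41,0.04],[0.22,0.41,0.04],[0.22,0.41,0.04],[0.22,0.41,0.04],[0.22,0.41,0.04],[0.22,0.41,0.04]],"angular":[[0,0,1],[0,0,1],[0,0,1],[0,0,1],[0,0,1],[0,0,1],[0,0,1],[0,0,1],[0,0,1],[0,0,1],[0,0,1]],"jaw":[85,85,85,85,85,85,85,85,85,85,85]}'; python3 -m jog '{"offset":[[0.22,0.41,0.04],[0.22,0.41,0.04],[0.22,0.41,0.04],[0.22,0.41,0.04],[0.22,0.41,0.04],[0.22,0.41,0.04],[0.22,0.41,0.04],[0.22,0.41,0.04],[0.22,0.41,0.04],[0.22,0.41,0.04],[0,0,0],[0,0,0]],"angular":[[0,0,1],[0,0,1],[0,0,1],[0,0,1],[0,0,1],[0,0,1],[0,0,1],[0,0,1],[0,0,1],[0,0,1],[0,0,1],[0,0,0]],"jaw":[85,85,85,85,85,85,85,85,85,85,85,85]}'
python3 - <<'E'
from h import *
s,im=shot('wrist','w1'); print(s['joint_pos']); C=cam('wrist',s); print(proj(C,[.585,.09,.158]),proj(C,[.551,.097,.118]))
E
```

```text
time: 2.35
tool_pos: [0.4628, -0.1327, 0.275]
tool_rot: [0.687, -0.687, 0.166, -0.165]
contact_force: [-0.3, -0.4, -0.5]
gripper_width: 0.992
time: 3.55
tool_pos: [0.5726, 0.0718, 0.2948]
tool_rot: [0.667, -0.667, -0.234, 0.235]
contact_force: [-0.2, -0.6, 0.3]
gripper_width: 0.994
[-4.05970418e-03 -9.02751002e-02  1.64909560e+00 -1.10681739e-04
  1.58375029e+00 -2.25070080e+00]
[291.81551114 224.73787319] [317.67430703 190.75232516]
```

View pics/w1.png

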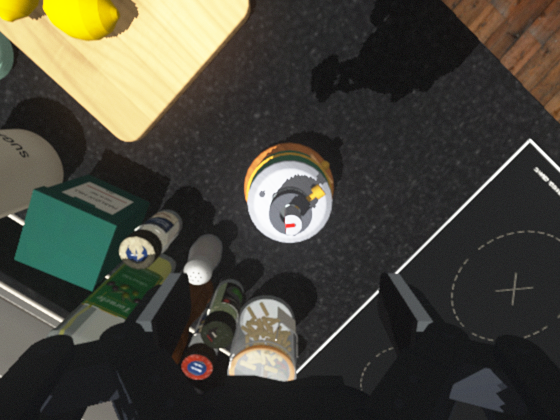

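Run:
```python
from h import *
crop(cv2.imread('pics/w1.png'),250,165,340,235,8,'pics/w1c.png')
```

```text
(no output)
```

View pics/w1c.png

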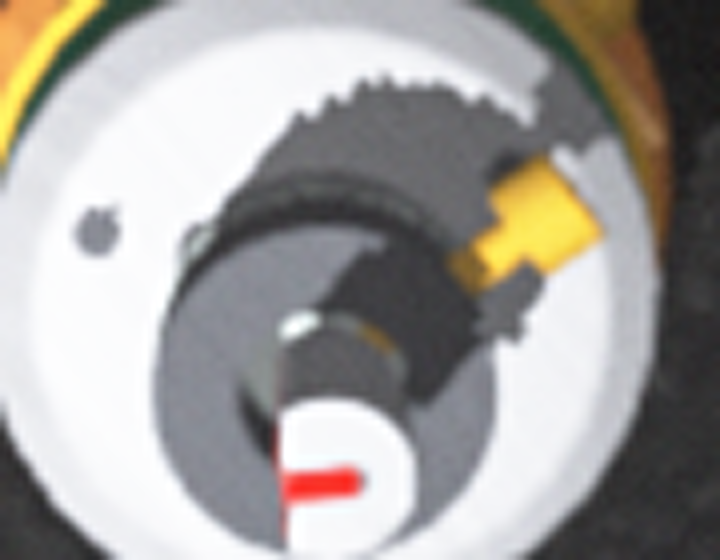

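Run:
```python
from h import *
import pickle
s=pickle.load(open('pics/w1.pkl','rb'));C=cam('wrist',s);T=cam('top');S=cam('side')
p=lambda x,y:(250+x/8-.5+.5/8,165+y/8-.5+.5/8)
ang=lambda d:np.degrees(np.arctan2(d[1],d[0]))
c=atz(C,p(326,487),.158);print('spindle',c, tri(ray(C,p(326,487)),ray(S,(210+287/6,210+88/6))))
print('line',ang(atz(C,p(285,490),.158)-atz(C,p(360,481),.158)))
e=atz(C,p(281,405),.158)-atz(C,p(287,550),.158);print('edge',ang(e)-90,ang(e)+90)
sc=atz(C,p(553,217),.118);print('screw',sc,ang(sc-c),np.hypot(*(sc-c)[:2]))
print('screwaxis',ang(atz(C,p(575,193),.118)-atz(C,p(470,270),.118)))
# cap/collar centre
print('collar',atz(C,p(326,390),.126), 'cap', atz(C,p(328,330),.09))
z=quat(s['tool_rot']).as_matrix();print('yaw z',ang(z[:,2]),'y',z[:,1],s['tool_pos'])
```

```text
spindle [0.5863767  0.08935862 0.158     ] (array([0.58558252, 0.08979065, 0.15608771]), [np.float64(0.0012553084101027778), np.float64(0.0012553084101026796)])
line -44.04813989396352
edge -229.01637192682375 -49.01637192682375
screw [0.55109692 0.09842124 0.118     ] 165.59343571567823 0.03642518783075273
screwaxis 166.29756312975712
collar [0.58479253 0.08881138 0.126     ] cap [0.586159   0.09110414 0.09      ]
yaw z 128.72296111711128 y [-9.78581169e-04 -1.06700592e-04 -9.99999515e-01] [0.57258428 0.07184514 0.29477457]
```

```bash
python3 -m jog '{"offset":[[0.13,0.18,0],[0.13,0.18,-0.4],[0,0,-0.6],[0,0,-0.6],[0,0,-0.4],[0,0,0],[0,0,0]],"angular":[[0,0,0],[0,0,0],[0,0,0],[0,0,0],[0,0,0],[0,0,0],[0,0,0]],"jaw":[85,85,85,85,85,85,85]}'
python3 - <<'E'
from h import *
s,im=shot('wrist','w2'); C=cam('wrist',s); print(proj(C,[.586,.0897,.158]),proj(C,[.551,.097,.118]))
crop(im,200,150,360,270,5,'pics/w2c.png')
E
```

```text
time: 4.3
tool_pos: [0.5858, 0.0893, 0.1955]
tool_rot: [0.667, -0.667, -0.234, 0.234]
contact_force: [-0.2, -0.1, 1.0]
gripper_width: 0.998
[285.41676324 246.95483224] [324.89715907 193.83215583]
```

View pics/w2.png

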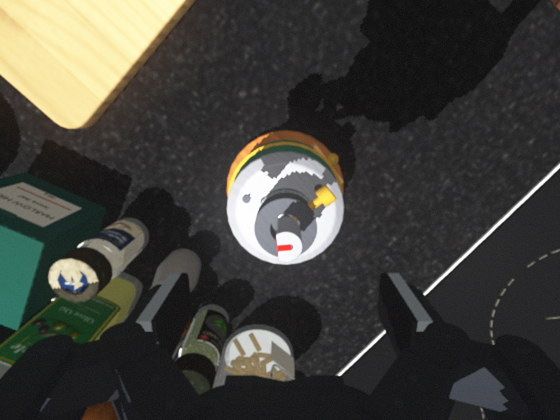

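```bash
python3 -m jog '{"offset":[[-0.03,0.045,-0.5],[0,0,-0.5],[0,0,-0.29],[0,0,0],[0,0,0],[0,0,0],[0,0,0],[0,0,0],[0,0,0],[0,0,0],[0,0,0],[0,0,0]],"angular":[[0,0,0],[0,0,0],[0,0,0],[0,0,0],[0,0,0],[0,0,0],[0,0,0],[0,0,0],[0,0,0],[0,0,0],[0,0,0],[0,0,0]],"jaw":[85,85,85,70,50,40,30,24,20,15,10,5]}'; python3 -m jog '{"offset":[[0,0,0],[0,0,0],[0,0,0],[0,0,0]],"angular":[[0,0,0],[0,0,0],[0,0,0],[0,0,0]],"jaw":[0,0,0,0]}';  python3 - <<'E'
from h import *
s,im=shot('wrist','w3');print(s['gripper_width']*85.4,s['ft_torque'],s['contact_force'])
s,im=shot('side','s3'); crop(im,210,190,310,290,6,'pics/s3c.png')
E
```

```text
time: 5.55
tool_pos: [0.5841, 0.0919, 0.1314]
tool_rot: [0.668, -0.667, -0.234, 0.234]
contact_force: [-3.2, 2.6, 4.9]
gripper_width: 0.165
time: 5.95
tool_pos: [0.5841, 0.0919, 0.1314]
tool_rot: [0.668, -0.667, -0.234, 0.234]
contact_force: [-4.5, 2.7, 5.4]
gripper_width: 0.162
13.81657211707031 [ 0.43932975  0.54082393 -0.0205584 ] [-4.49577958  2.67144475  5.38666812]
```

View pics/w3.png

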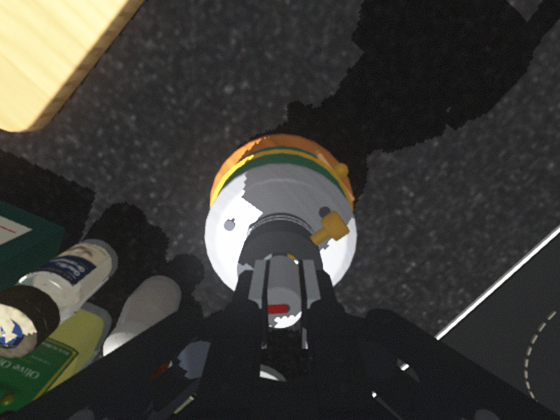

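View pics/s3c.png

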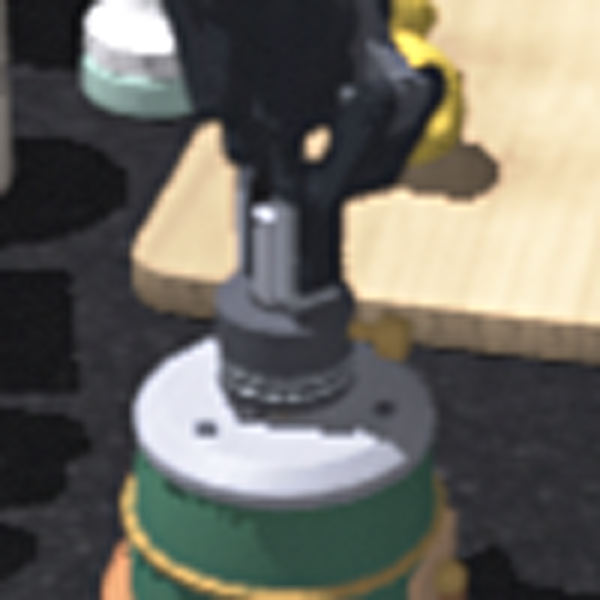

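```bash
python3 -m jog '{"offset":[[0,0,0.02],[0,0,0]],"angular":[[0,0,0],[0,0,0]],"jaw":[0,0]}'
python3 - <<'E'
from h import *
crop(cv2.imread('pics/w3.png'),200,130,370,260,4.5,'pics/w3c.png')
crop(cv2.imread('pics/w2.png'),230,130,350,230,6,'pics/w2c.png')
E
```

```text
time: 6.25
tool_pos: [0.584, 0.0919, 0.1314]
tool_rot: [0.668, -0.667, -0.234, 0.234]
contact_force: [-1.2, 3.7, 0.8]
gripper_width: 0.162
```

View pics/w3c.png

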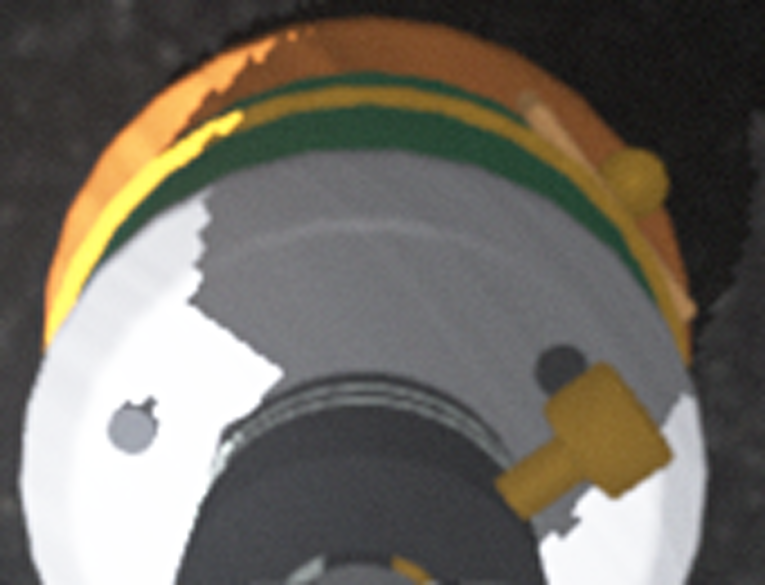

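View pics/w2c.png

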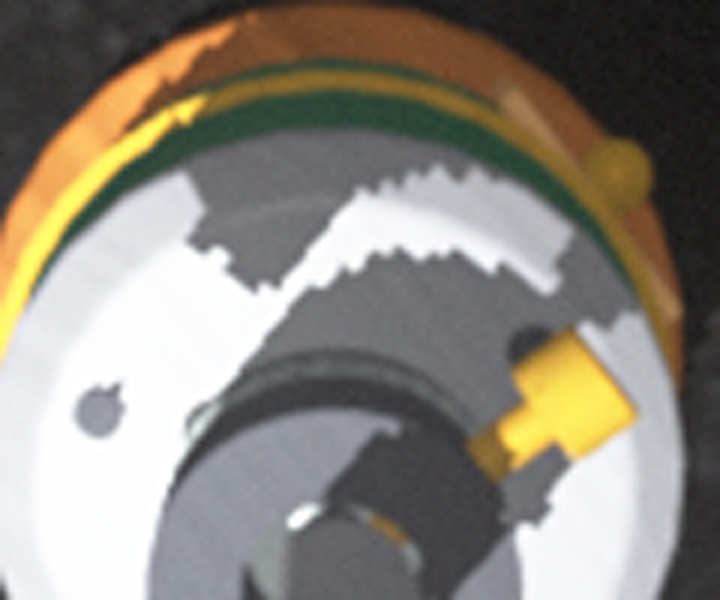

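Run:
```python
from h import *
import pickle
from scipy.optimize import least_squares
def L(n):return cam('wrist',pickle.load(open(f'pics/{n}.pkl','rb')))
d={'w3':(200,130,4.5,[(545,400),(615,498),(603,362),(672,460)]),
'w2':(230,130,6,[(513,380),(570,461),(572,328),(637,412)]),
'w1':(250,165,8,[(490,195),(545,272),(545,155),(605,230)])}
for use in (['w3'],['w2'],['w1'],['w3','w2','w1']):
  def res(p,out=False):
    r=[]
    for n in use:
      C=L(n);u0,v0,k,pts=d[n]
      for (a,b),(q,l) in zip(pts,[(31,1),(31,-1),(40,1),(40,-1)]):
        for_c=np.array([np.cos(p[2]),np.sin(p[2])]);lat=np.array([-for_c[1],for_c[0]])
        best=None
        P=np.r_[p[:2]+for_c*q*1e-3+lat*SG*l*.007,p[3]]
        r+=list(proj(C,P)-np.array([u0+(a+.5)/k-.5,v0+(b+.5)/k-.5]))
    return np.array(r)
  for SG in(1,-1):
    o=least_squares(res,[.586,.0897,2.9,.118]);print(use,SG,np.round(o.x,4),np.degrees(o.x[2]),'rms',np.sqrt(2*o.cost/len(o.fun)))
s=manip.state();z=quat(s['tool_rot']).as_matrix()[:,2];print(np.degrees(np.arctan2(z[1],z[0])))
```

```text
['w3'] 1 [0.5861 0.0899 2.8706 0.114 ] 164.47423240735506 rms 0.878161696854381
['w3'] -1 [ 0.553   0.1791 -0.2079 -0.0935] -11.909766861748329 rms 9.800307668572085
['w2'] 1 [0.5884 0.0941 2.9084 0.101 ] 166.63762609897742 rms 0.6631432910823218
['w2'] -1 [ 0.5821  0.2489  6.022  -0.4308] 345.0361197614454 rms 7.3248827523698825
['w1'] 1 [0.5894 0.096  2.8971 0.0873] 165.98876875686844 rms 0.2912176546163241
['w1'] -1 [ 0.6021  0.2696 -0.1894 -0.5965] -10.853396865437022 rms 4.93414916931814
['w3', 'w2', 'w1'] 1 [0.5862 0.0898 2.8851 0.1149] 165.30552767456484 rms 0.8700007816765178
['w3', 'w2', 'w1'] -1 [ 0.5251  0.1229 -0.2317  0.0616] -13.275004524564324 rms 8.822130853437049
128.67321922160843
```

```bash
python3 -m jog '{"offset":[[0.005,0.002,0],[0.005,0.002,0],[0.005,0.002,0],[0.005,0.002,0],[0.005,0.002,0],[0.005,0.002,0],[0.005,-0.001,0],[0.005,-0.001,0],[0.005,-0.001,0],[0.005,-0.001,0],[0.005,-0.001,0],[0.005,-0.001,0]],"angular":[[0,0,-1],[0,0,-1],[0,0,-1],[0,0,-1],[0,0,-1],[0,0,-1],[0,0,-1],[0,0,-1],[0,0,-1],[0,0,-1],[0,0,-1],[0,0,-1]],"jaw":[0,0,0,0,0,0,0,0,0,0,0,0]}'; python3 -m jog '{"offset":[[0.003,-0.004,0],[0.003,-0.004,0],[0.003,-0.004,0],[0.003,-0.004,0],[0.003,-0.004,0],[0.003,-0.004,0],[0,-0.005,0],[0,-0.005,0],[0,-0.005,0],[0,-0.005,0],[0,-0.005,0],[0,0,0]],"angular":[[0,0,-1],[0,0,-1],[0,0,-1],[0,0,-1],[0,0,-1],[0,0,-1],[0,0,-1],[0,0,-1],[0,0,-1],[0,0,-1],[0,0,-1],[0,0,0]],"jaw":[0,0,0,0,0,0,0,0,0,0,0,0]}'; python3 -m jog '{"offset":[[0,-0.005,0],[0,0,0],[0,0,0]],"angular":[[0,0,-0.87],[0,0,0],[0,0,0]],"jaw":[0,0,0]}';  python3 - <<'E'
from h import *
s,im=shot('wrist','w4');print(s['gripper_width']*85.4,s['ft_torque'],s['contact_force'],s['joint_pos'][5])
z=quat(s['tool_rot']).as_matrix()[:,2];print(np.degrees(np.arctan2(z[1],z[0])))
E
```

```text
time: 7.45
tool_pos: [0.5867, 0.0921, 0.1314]
tool_rot: [0.677, -0.677, 0.205, -0.204]
contact_force: [-3.5, 2.5, 1.9]
gripper_width: 0.161
time: 8.65
tool_pos: [0.5877, 0.0899, 0.1314]
tool_rot: [0.458, -0.458, 0.539, -0.539]
contact_force: [-3.2, 5.0, 1.4]
gripper_width: 0.158
time: 8.95
tool_pos: [0.5877, 0.0897, 0.1314]
tool_rot: [0.433, -0.433, 0.559, -0.558]
contact_force: [-1.7, 5.3, 0.4]
gripper_width: 0.161
13.71078640728797 [ 0.65734212  0.25792323 -0.08774579] [-1.69242272  5.27663039  0.35877826] 0.27701704578076636
-14.412418580600033
```

View pics/w4.png

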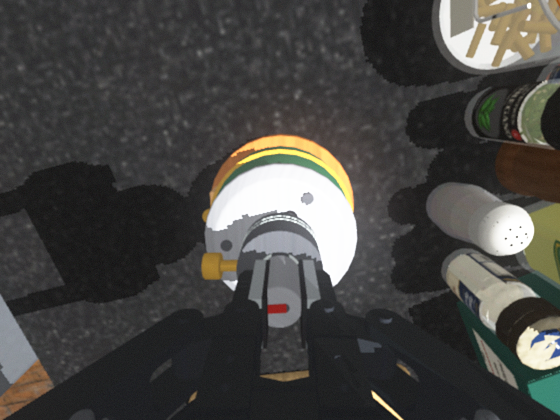

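Run:
```python
from h import *
crop(cv2.imread('pics/w4.png'),190,230,340,330,5.3,'pics/w4c.png')
```

```text
(no output)
```

View pics/w4c.png

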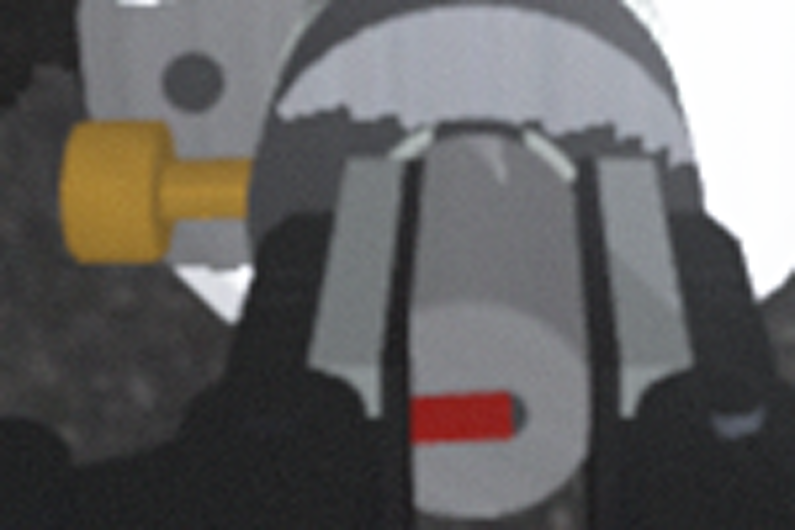

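Run:
```python
from h import *
import pickle
C=cam('wrist',pickle.load(open('pics/w4.pkl','rb')))
p=lambda x,y:(190+(x+.5)/5.3-.5,230+(y+.5)/5.3-.5)
ang=lambda d:np.degrees(np.arctan2(d[1],d[0]))
print('line',ang(atz(C,p(412,420),.158)-atz(C,p(515,414),.158)))
print('screw',ang(atz(C,p(64,193),.118)-atz(C,p(248,188),.118)))
print('ctr->screw',atz(C,p(115,191),.118), ang(atz(C,p(115,191),.118)[:2]-np.array([.5862,.0898])))
e=atz(C,p(411,320),.158)-atz(C,p(412,505),.158);print('edge',ang(e)+90,ang(e)-90)
for a in (160,163,166,169):
  t=np.radians(a); print(a,[np.round(((proj(C,[.5862+r*np.cos(t),.0898+r*np.sin(t),.118])+.5)-[190,230])*5.3,0) for r in (.022,.04)])
```

```text
line 169.4367292051285
screw 167.29507214686498
ctr->screw [0.55037675 0.09779176 0.118     ] 167.42390039539774
edge 164.93055462339518 -15.069445376604818
160 [array([262., 161.]), array([ 80., 145.])]
163 [array([262., 172.]), array([ 81., 164.])]
166 [array([262., 182.]), array([ 82., 183.])]
169 [array([263., 193.]), array([ 84., 202.])]
```

```bash
python3 -m jog '{"offset":[[0,0,0],[0,0,0],[0,0,0],[0,0,0],[0,0,0],[0,0,0],[0,0,0],[0,0,0],[0,0,0.4],[0,0,0.5],[0,0,0.5],[0,0,0]],"angular":[[0,0,0.17],[0,0,0],[0,0,0],[0,0,0],[0,0,0],[0,0,0],[0,0,0],[0,0,0],[0,0,0],[0,0,0],[0,0,0],[0,0,0]],"jaw":[0,0,20,40,60,85,85,85,85,85,85,85]}';  python3 -m jog '{"offset":[[0,0,0],[0,0,0],[0,0,0],[0,0,0],[0,0,0],[0,0,0],[0,0,0],[0,0,0]],"angular":[[0,0,1],[0,0,1],[0,0,1],[0,0,1],[0,0,1],[0,0,1],[0,0,1],[0,0,1]],"jaw":[85,85,85,85,85,85,85,85]}'; python3 -m jog '{"offset":[[0,0,0],[0,0,0],[0,0,0],[0,0,0],[0,0,0],[0,0,0],[0,0,0],[0,0,0],[0,0,0]],"angular":[[0,0,1],[0,0,1],[0,0,1],[0,0,1],[0,0,1],[0,0,1],[0,0,1],[0,0,0],[0,0,0]],"jaw":[85,85,85,85,85,85,85,85,85]}'
python3 - <<'E'
from h import *
s,im=shot('wrist','w5')
z=quat(s['tool_rot']).as_matrix()[:,2];print(np.degrees(np.arctan2(z[1],z[0])))
crop(im,230,160,350,270,6,'pics/w5c.png')
s,im=shot('side','s5'); crop(im,210,210,310,310,6,'pics/s5c.png')
E
```

```text
time: 10.2
tool_pos: [0.5905, 0.0892, 0.2067]
tool_rot: [-0.44, 0.435, -0.554, 0.557]
contact_force: [0.7, 0.8, 1.1]
gripper_width: 0.997
time: 11.0
tool_pos: [0.5875, 0.0891, 0.2004]
tool_rot: [-0.626, 0.627, -0.329, 0.328]
contact_force: [-0.3, 0.3, 0.2]
gripper_width: 0.992
time: 11.9
tool_pos: [0.5877, 0.0891, 0.2009]
tool_rot: [-0.702, 0.702, -0.084, 0.084]
contact_force: [-0.7, 0.9, -0.4]
gripper_width: 0.993
76.34962347725767
```

View pics/w5c.png

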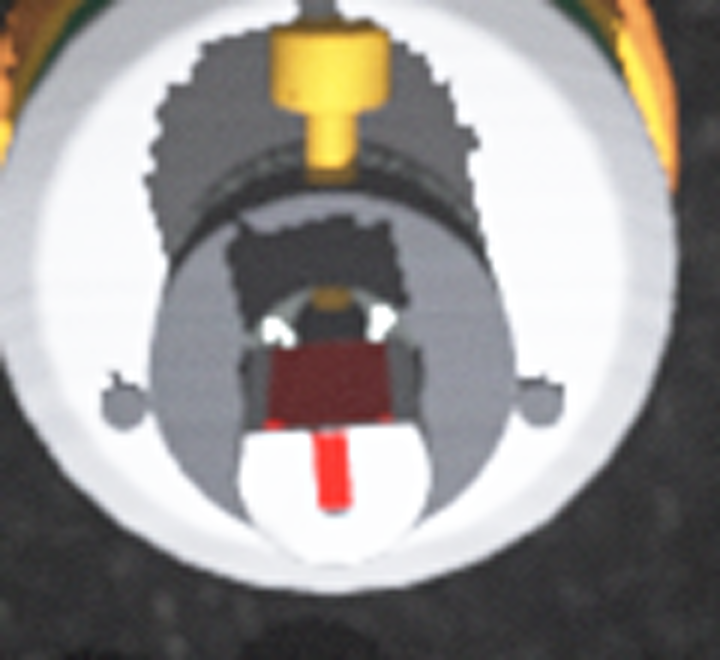

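View pics/s5c.png

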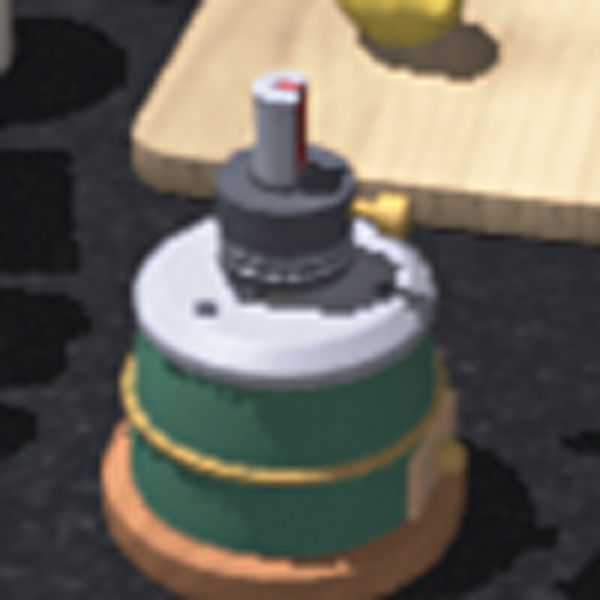

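Run:
```python
from h import *
import pickle
C=cam('wrist',pickle.load(open('pics/w5.pkl','rb')))
p=lambda x,y:(230+(x+.5)/6-.5,160+(y+.5)/6-.5)
ang=lambda d:np.degrees(np.arctan2(d[1],d[0]))
print('line',ang(atz(C,p(330,434),.158)-atz(C,p(336,508),.158)))
print('screw',ang(atz(C,p(331,30),.118)-atz(C,p(331,165),.118)))
print('pins perp',ang(atz(C,p(123,404),.09)-atz(C,p(541,402),.09))-90)
e=atz(C,p(243,434),.158)-atz(C,p(424,424),.158);print('edge',ang(e)-90)
e=atz(C,p(268,426),.157)-atz(C,p(392,417),.157);print('edge2',ang(e)-90)
print('spindle c', atz(C,p(335,475),.158),'pinmid',atz(C,p(332,403),.09),'screw',atz(C,p(331,65),.118))
im=cv2.imread('pics/w5.png'); crop(im,262,210,312,260,12,'pics/w5d.png')
```

```text
line 170.6925323765349
screw 166.35539908301965
pins perp -193.34866216469348
edge -190.2669111770128
edge2 -189.21932440386917
spindle c [0.58565041 0.08988009 0.158     ] pinmid [0.60170405 0.08570799 0.09      ] screw [0.55142611 0.09776994 0.118     ]
```

View pics/w5d.png

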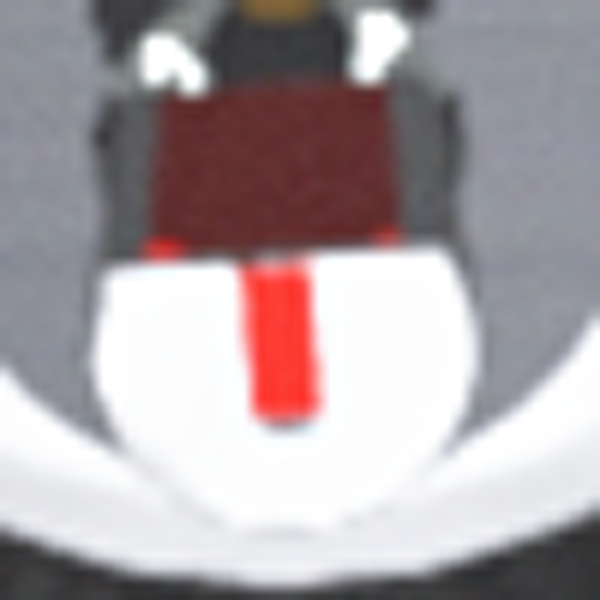

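```bash
python3 -m jog '{"offset":[[-0.034,0.014,-0.5],[0,0,-0.5],[0,0,-0.36],[0,0,0],[0,0,0],[0,0,0],[0,0,0],[0,0,0],[0,0,0],[0,0,0],[0,0,0],[0,0,0]],"angular":[[0,0,0],[0,0,0],[0,0,0],[0,0,0],[0,0,0],[0,0,0],[0,0,0],[0,0,0],[0,0,0],[0,0,0],[0,0,0],[0,0,0]],"jaw":[85,85,85,70,50,40,30,24,18,10,5,0]}'; python3 -m jog '{"offset":[[0,0,0],[0,0,0],[0,0,0],[0,0,0],[0,0,0],[0,0,0]],"angular":[[0,0,0],[0,0,0],[0,0,-0.3],[0,0,-0.28],[0,0,0],[0,0,0]],"jaw":[0,0,0,0,0,0]}';  python3 - <<'E'
from h import *
s,im=shot('wrist','w6');z=quat(s['tool_rot']).as_matrix()[:,2];print(np.degrees(np.arctan2(z[1],z[0])))
crop(im,210,200,350,340,5,'pics/w6c.png')
E
```

```text
time: 13.2
tool_pos: [0.587, 0.0899, 0.1351]
tool_rot: [0.702, -0.702, 0.083, -0.084]
contact_force: [-1.4, 0.5, 5.9]
gripper_width: 0.211
time: 13.8
tool_pos: [0.587, 0.0898, 0.1351]
tool_rot: [0.699, -0.699, 0.104, -0.105]
contact_force: [-1.4, 0.5, 5.7]
gripper_width: 0.21
72.99016757148709
```

View pics/w6c.png

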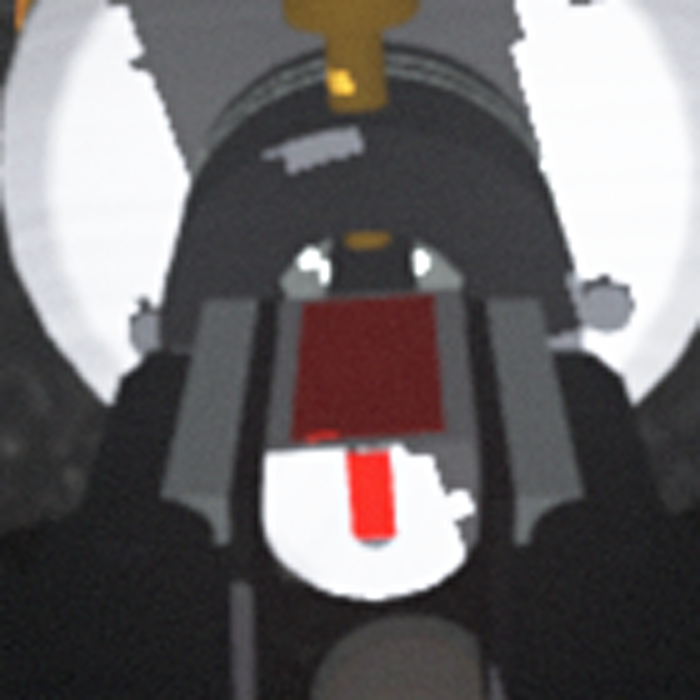

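Run:
```python
from h import *
import pickle
C=cam('wrist',pickle.load(open('pics/w6.pkl','rb')))
p=lambda x,y:(210+(x+.5)/5-.5,200+(y+.5)/5-.5)
ang=lambda d:np.degrees(np.arctan2(d[1],d[0]))
print('line',ang(atz(C,p(369,452),.158)-atz(C,p(375,540),.158)))
print('pins perp',ang(atz(C,p(145,327),.09)-atz(C,p(605,303),.09))+270)
print('edge',ang(atz(C,p(268,450),.158)-atz(C,p(480,436),.158))+270)
print('edgebottom',ang(atz(C,p(305,306),.128)-atz(C,p(434,296),.128))+270)
```

```text
line 166.36715700112268
pins perp 166.28456547175853
edge 167.27571986142289
edgebottom 167.8608486120743
```

```bash
python3 -m jog '{"offset":[[0,0,0],[0,0,0],[0,0,0],[0,0,0],[0,0,0],[0,0,0],[0,0,0],[0,0,0.4],[0,0,0.5],[0,0,0.5],[0,0,0],[0,0,0]],"angular":[[0,0,-0.08],[0,0,0],[0,0,0],[0,0,0],[0,0,0],[0,0,0],[0,0,0],[0,0,0],[0,0,0.3],[0,0,0.3],[0,0,0],[0,0,0]],"jaw":[0,0,30,50,70,85,85,85,85,85,85,85]}'
python3 - <<'E'
from h import *
s,im=shot('wrist','w7')
z=quat(s['tool_rot']).as_matrix()[:,2];print(np.degrees(np.arctan2(z[1],z[0])))
crop(im,230,160,350,270,6,'pics/w7c.png')
E
```

```text
time: 15.05
tool_pos: [0.5866, 0.0898, 0.2041]
tool_rot: [0.702, -0.702, 0.085, -0.086]
contact_force: [-0.0, 0.7, -0.3]
gripper_width: 0.994
76.0847765574015
```

View pics/w7c.png

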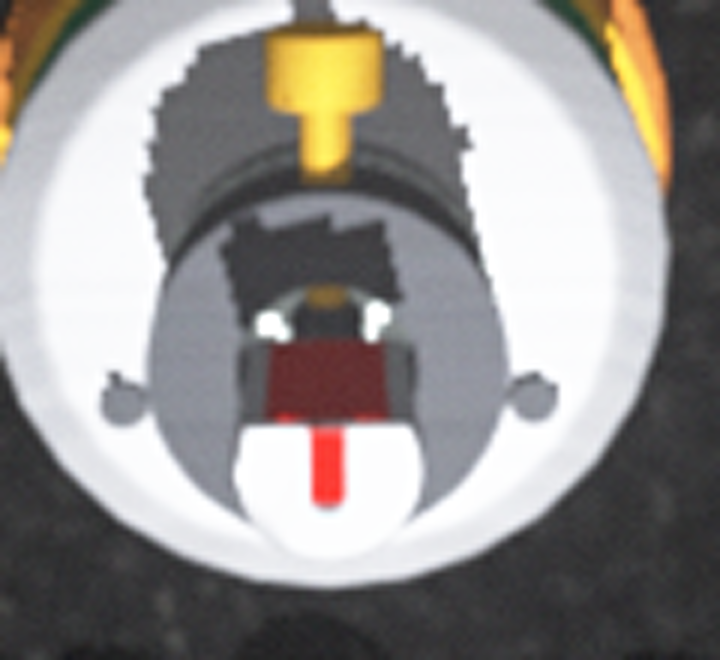

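```bash
python3 -m jog '{"offset":[[-0.006,0,-0.5],[0,0,-0.5],[0,0,-0.5],[0,0,-0.4],[0,0,-0.28],[0,0,0],[0,0,0]],"angular":[[0,0,0],[0,0,0],[0,0,0],[0,0,0],[0,0,0],[0,0,0],[0,0,0]],"jaw":[85,85,85,85,85,85,85]}'
python3 - <<'E'
from h import *
s,im=shot('side','s8'); crop(im,200,190,320,290,6,'pics/s8c.png')
E
```

```text
time: 15.8
tool_pos: [0.5859, 0.0898, 0.0945]
tool_rot: [-0.702, 0.702, -0.086, 0.085]
contact_force: [1.0, -0.8, -0.1]
gripper_width: 0.993
```

View pics/s8c.png

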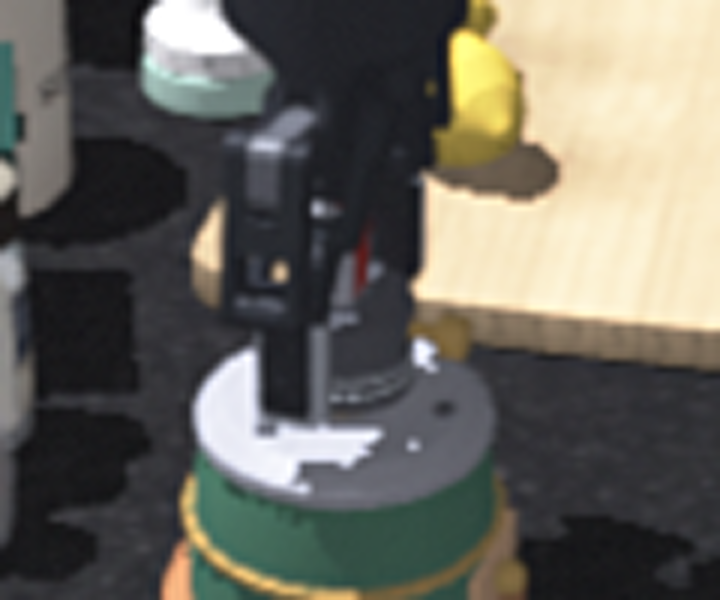

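```bash
python3 -m jog '{"offset":[[0,0,0],[0,0,0],[0,0,0],[0,0,0],[0,0,0],[0,0,0],[0,0,0],[0,0,0],[0,0,0],[0,0,0]],"angular":[[0,0,0],[0,0,0],[0,0,0],[0,0,0],[0,0,0],[0,0,0],[0,0,0],[0,0,0],[0,0,0],[0,0,0]],"jaw":[70,60,50,45,40,35,30,25,25,25]}'
python3 - <<'E'
from h import *
s,im=shot('wrist','w9')
print(s['gripper_width']*85.4,s['ft_torque'])
E
```

```text
time: 16.85
tool_pos: [0.5864, 0.0901, 0.0956]
tool_rot: [0.702, -0.702, 0.085, -0.086]
contact_force: [-2.4, 1.6, 6.0]
gripper_width: 0.499
42.58295020119141 [0.27401987 0.29654468 0.00045321]
```

View pics/w9.png

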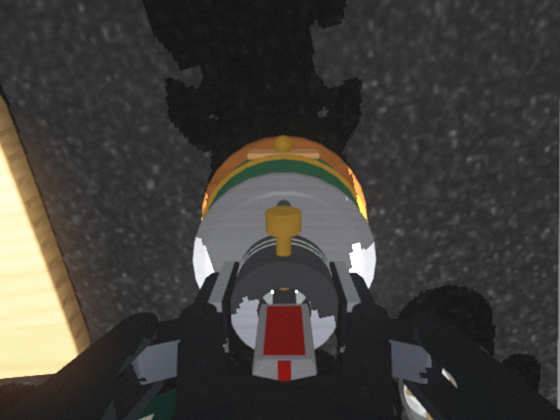

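```bash
python3 -m jog '{"offset":[[0,0,0],[0,0,0],[0,0,0.05],[0,0,0.1],[0,0,0.1],[0,0,0.1],[0,0,0.1],[0,0,0.05],[0,0,0],[0,0,0],[0,0,0]],"angular":[[0,0,0],[0,0,0],[0,0,0],[0,0,0],[0,0,0],[0,0,0],[0,0,0],[0,0,0],[0,0,0],[0,0,0],[0,0,0]],"jaw":[20,20,20,20,20,20,20,20,20,20,20]}'
python3 - <<'E'
from h import *
s,im=shot('wrist','w10'); crop(im,190,170,380,320,4.2,'pics/w10c.png')
print(s['gripper_width']*85.4,s['tool_pos'])
s,im=shot('side','s10'); crop(im,200,190,320,290,6,'pics/s10c.png')
E
```

```text
time: 18.0
tool_pos: [0.5863, 0.09, 0.1198]
tool_rot: [0.702, -0.702, 0.085, -0.086]
contact_force: [4.0, 3.4, -1.4]
gripper_width: 0.5
42.67882956011312 [0.58626915 0.09003217 0.11977395]
```

View pics/w10c.png

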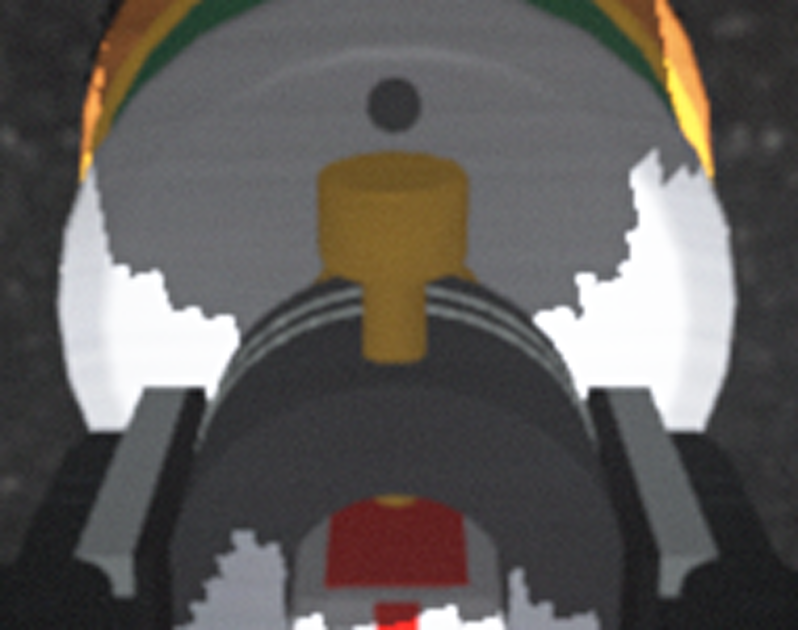

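View pics/s10c.png

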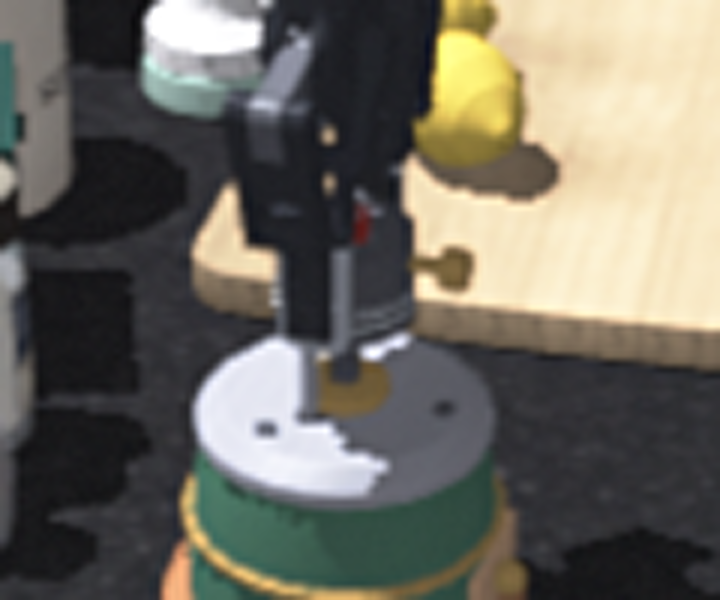

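Run:
```python
from h import *
import cv2
S=cam('side')
b=cv2.imread('pics/s8.png'); a=cv2.imread('pics/s10.png'); z=cv2.imread('pics/side0.png')
t=np.radians(166.5)
for h in(.118,.140,.142,.143,.144,.146):
    P=[.586+.0355*np.cos(t),.0898+.0355*np.sin(t),h]; u=proj(S,P); print(h,u,(u+.5-[200,190])*6)
def hd(im):
    hsv=cv2.cvtColor(im,cv2.COLOR_BGR2HSV); m=cv2.inRange(hsv,(10,110,40),(32,255,255)); m[:,:262]=0;m[:,285:]=0;m[:225]=0;m[260:]=0
    n,l,st,c=cv2.connectedComponentsWithStats(m); return [(st[i].tolist(),c[i].round(2)) for i in range(1,n) if st[i][4]>12]
for n in(z,b,a):print(hd(n))
crop(a,255,220,295,250,18,'pics/s10d.png'); crop(z,255,230,295,260,18,'pics/s0d.png')
```

```text
0.118 [274.85947905 245.36034254] [452.15687431 335.16205526]
0.14 [275.10954742 235.18740479] [453.65728452 274.12442874]
0.142 [275.13258429 234.25025069] [453.79550572 268.50150417]
0.143 [275.14412194 233.78089157] [453.86473166 265.68534942]
0.144 [275.15567245 233.3110099 ] [453.93403468 262.8660594 ]
0.146 [275.17881207 232.36967543] [454.07287243 257.21805258]
[([268, 242, 10, 7, 44], array([273.89, 244.89]))]
[([268, 243, 10, 7, 39], array([273.95, 245.38]))]
[([269, 232, 9, 6, 36], array([274.11, 234.28])), ([262, 251, 2, 7, 13], array([262.46, 253.77]))]
```

View pics/s10d.png

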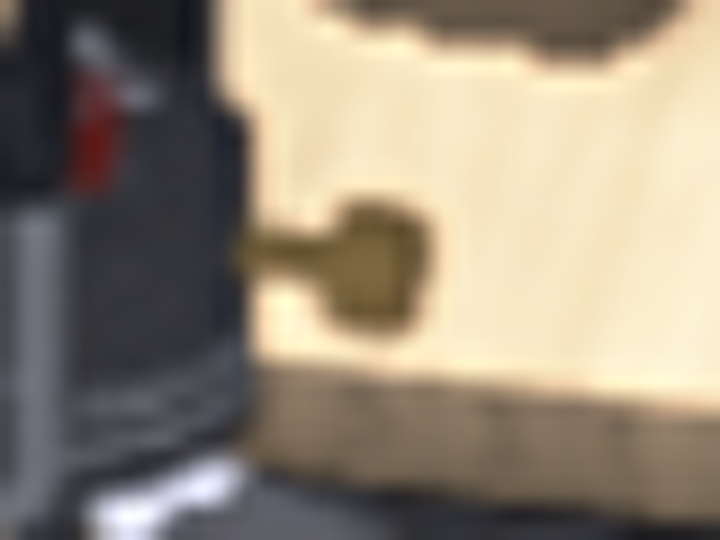

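View pics/s0d.png

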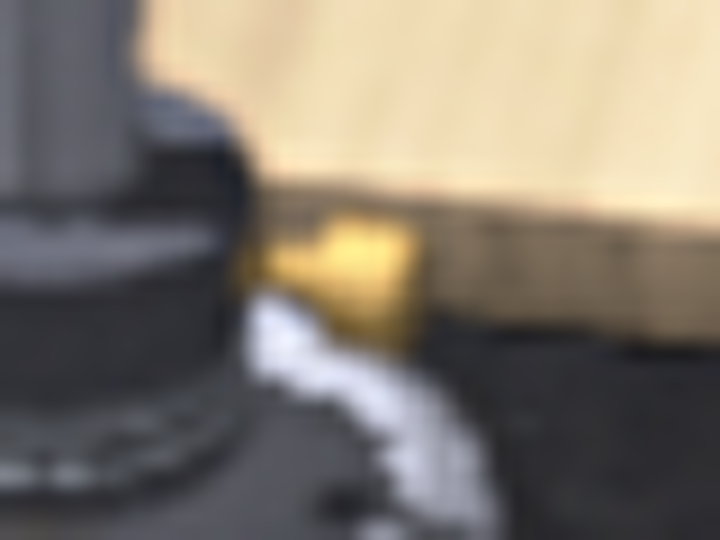

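```bash
python3 -m jog '{"offset":[[0,0,0.018],[0,0,0],[0,0,0],[0,0,0],[0,0,0],[0,0,0]],"angular":[[0,0,0],[0,0,0],[0,0,0],[0,0,0],[0,0,0],[0,0,0]],"jaw":[20,20,20,20,20,20]}'
python3 - <<'E'
from h import *
s,im=shot('side','s11'); print(s['tool_pos'],abs(s['joint_vel']).max()); crop(im,255,220,295,250,18,'pics/s11d.png')
s,im=shot('wrist','w11'); crop(im,190,170,380,320,4.2,'pics/w11c.png'); print(s['tool_pos'],s['gripper_width']*85.4)
shot('top','t11')
E
```

```text
time: 18.7
tool_pos: [0.5863, 0.09, 0.1206]
tool_rot: [0.702, -0.702, 0.085, -0.086]
contact_force: [2.8, 4.2, -1.7]
gripper_width: 0.5
[0.58626858 0.09004542 0.1206187 ] 0.0008668053963865768
[0.58626072 0.09005074 0.12060884] 42.260984552424325
```

View pics/s11d.png

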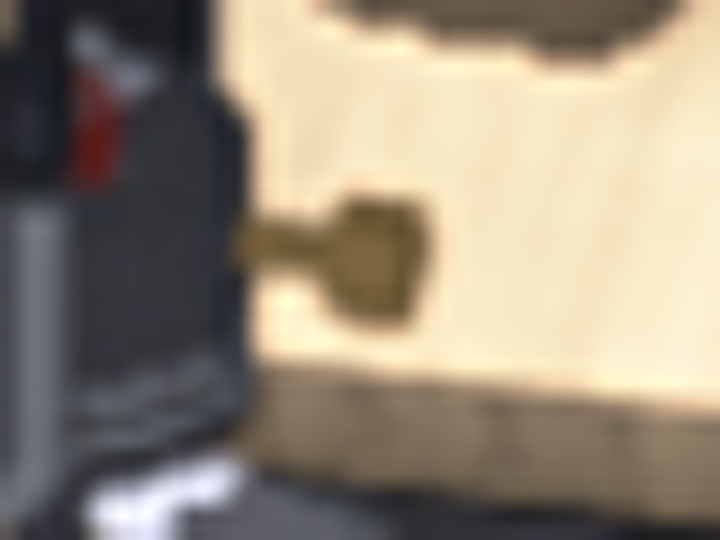

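View pics/w11c.png

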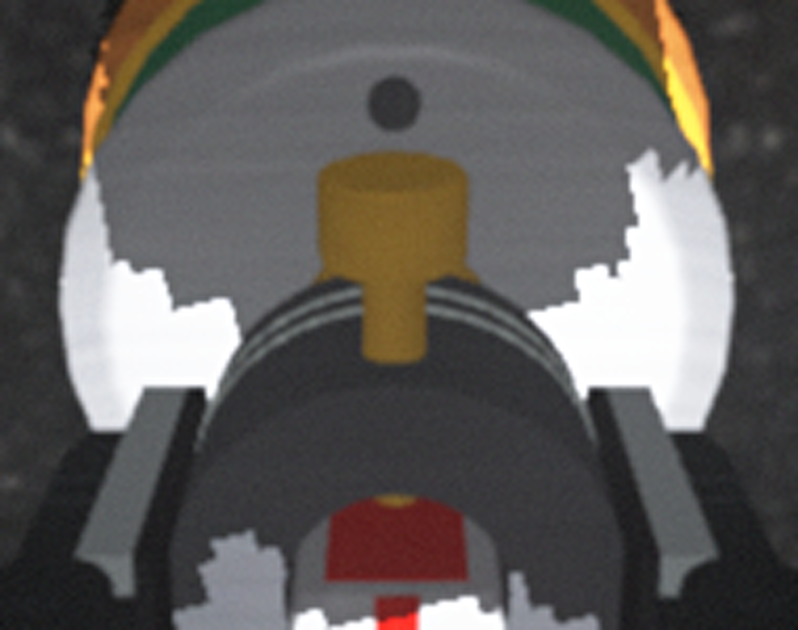

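View pics/t11.png

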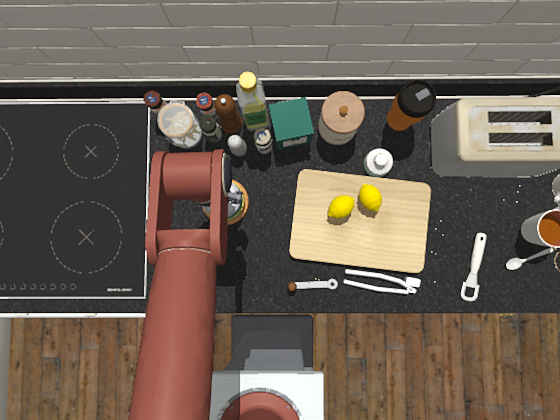

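```bash
python3 -c "
from plant import manip;print(manip.job_done());s=manip.state();print(s['time'],s['tool_pos'],s['gripper_width'])"
```

```text
the job is handed in; nothing more can be done
None
the job is handed in; nothing more can be done
```

The spindle's red flat now faces the thumbscrew, and the gripper is holding the collar, at rest, with the screw about halfway up the flat. I handed the job in at about 19 s on the robot's clock.

- **Turning the spindle:** The first grip and turn of about 142° clockwise left the flat about 3.5° off. I gripped again and corrected it. After release, the wrist picture showed the flat's edge, red line and screw lined up to within about 1°.
- **Lifting the collar:** I gripped the collar along y, clear of the screw, and lifted it 25.0 mm by the tool reading. The side camera put the first lift at about 23.5 mm while the tool read 24.2 mm, so I added 0.8 mm. I did not measure the height from the camera again after that, so it could be about 1 mm short of halfway.
- **Last checks:** The arm was at rest with the grip at about 42–43 mm and tool forces of only a few newtons. The screw and flat were still in line, and the top picture showed nothing round the mill moved.

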